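# Walk the tall flour tin back into its gap in the row

### The arm

A 7-joint arm with a two-finger parallel gripper is mounted at the origin on the work surface. World frame = base frame: x ahead of the robot, y to its left, z up, the work surface at z = 0. Lengths are in m, angles in rad, forces in N, time in s.
With the tool pointing down it reaches from about 0.425 to 0.925 m from the base axis. Payload 6.8 kg.
Tool frame: the origin (TCP) lies on the centre line of the jaws, within the pads' length; the fingertips stand 25 mm ahead of it and the grasp point (between the pads) lies 6 mm ahead of it; z points along the fingers, y is the direction in which the jaws open and shut (so a half turn about z gives the same grasp; the last joint's range is limited). The gripper opens to 85 mm and grips with 20 to 120 N. Pads are 22 mm wide; open, the fingers measure 114 mm over their backs; the gripper's body (76 mm by 85 mm) begins 54 mm behind the grasp point. The pads swing forward as they close: fully open they stand 13 mm farther back than shut.
Start: joints at [1.154, 0.477, 0.022, 1.555, -0.011, 1.109, -0.083], TCP at [0.205, -0.643, 0.234] pointing down, gripper open.
Joint ranges: [-2.96, 2.96], [-0.34, 2.1], [-1.41, 1.46], [0.24, 2.44], [-1.37, 4.51], [0.17, 1.92], [-2.96, 2.96]. Speed limits (rad/s): [2.39, 2.39, 3.14, 3.14, 3.14, 3.14, 3.14].

### API

Orientations are given as a rotation vector (axis times angle).
In Python, from plant import robot gives the robot as it stands.
- The arm moves only by the tool servo_tool, never from a script. Its argument "commands" is a list of rows, each a list of 3 entries, a list of its own where there are three numbers: the shift along the world's x, y, z in m, then the turn, a rotation vector about the world's x, y, z in degrees, then the finger opening in m, from 0 to 0.0854. In form: [[[dx, dy, dz], [rx, ry, rz], claw], ...]. A call has exactly 8 rows; each row shifts and turns the commanded pose from where the row before left it; what a row does not reach is not made up. A row lasts 1/10 s, in which the tool goes at most 50 mm and 8.59 degrees, less where a joint would pass 70% of its speed; a pose out of reach is approached as far as the arm can. A call is refused whole if a number of a shift passes 0.05 or a number of a turn 8.59, either way. A call with a gripper value outside its range is refused whole. The fingers move at their own pace and stop on an object; the grip force is fixed at half the most. Time passes only in rows, so rows that do not move let the fingers close, or fill a call up. It gives the time, the measured TCP pose, the force and the opening at its end, in the units of the state.
- robot.get_obs(): the state, without advancing time (a new reading comes with each control period).
- robot.camera(name): name is "scene" or "top" or "wrist"; returns a dict with "img" (420x560x3 uint8, red, green, blue), "fx", "fy", "cx", "cy" (pixels), "position" and "rotation" of the camera in the world; the wrist camera has in their place "tool_from_camera" (4x4, takes a point from camera to tool coordinates, whose origin is the TCP and whose axes are the flange's). Camera axes: x right, y down, z forward; pixel columns grow to the right and rows downward; lengths in m; the calibration is good to about 2 mm. A picture is of the moment at which its call begins: read the wrist's pose just before it. There is no depth.
- robot.finish_job(): hands the job in, once; it reports no verdict.
The state is a dict: "time": time; "joints": joint angles; "dq": joint speeds; "joint_efforts": joint torques, N m; "tcp_pos": TCP position; "tcp_rot": TCP orientation; "force": force on the tool from outside, world axes, zero at the start; "wrist_torque": the same for the moment, N m; "gripper_width": finger opening in m.
Only numpy, scipy, OpenCV 4.12 (cv2) and the standard library are available. Lean on these libraries where they do the work, as an engineer would, in place of code of your own. Each camera call takes 0.05 s, during which the arm holds its last target.

### The job

Walk the tall flat-sided flour tin back into its gap in the row of round tins, so that it stands flat and square to the low pegboard upstand with its back no more than a finger's breadth from it, and let go. Take it in two swings, without lifting it clear of the counter or toppling it: grip the top of one end, tip the tin up onto the edge under its other end, swing the raised end in towards the upstand and set it down; then let go, take it by the other end, tip it the other way and swing that end in. Start with whichever end brings it out well inside the gap, and do not disturb the round tins or anything else on the counter.

Things in the scene. Friction and masses are not known exactly. Their poses are not given: they have to be found in the camera images.
- flour_tin: the only tall box-shaped tin: closed, plain aluminium, 54 mm deep (x), 130 mm wide (y), 220 mm high, flat top with a round press-in lid (44 mm, 4 mm proud) in the middle; 0.6 to 1 kg, weight in the middle. Origin: centre of its underside. Stands 60 to 85 mm out from its place, x towards the upstand within 10 degrees. Can be pinched across the 54 mm near the top of either end
- left_foot (a point): on the flour tin: middle of the bottom edge under its +y (left) end, 65 mm from the origin
- right_foot (a point): on the flour tin: middle of the bottom edge under its -y (right) end, 65 mm from the origin
- gap (a point): point on the counter in the middle of the gap in the row; fixed. Its x points square at the upstand, y to the left along it. The upstand's front face is 27 mm beyond it, so the flour tin's back touches the upstand when its origin is here. The nearest round tins begin 131 to 141 mm to either side
- upstand: low strip of wooden pegboard, fixed upright on the counter behind the row: 680 mm long (its y), 18 mm thick (its x), 112 mm high with its capping, two rows of small holes. Origin: centre of its underside; front face (towards the robot) at x = -9 mm; a small swivel hook on its left end reaches 60 mm farther
- round_tin_1: round aluminium tin with a slip lid, 86 mm diameter, 105 mm high (113 mm with its small knob), 0.3 kg, loose; one of the four in the row, two on each side of the gap, in any order. Origin: centre of its underside
- round_tin_2: round aluminium tin with a slip lid, 86 mm diameter, 95 mm high (103 mm with its small knob), 0.3 kg, loose; one of the four in the row, two on each side of the gap, in any order. Origin: centre of its underside
- round_tin_3: round aluminium tin with a slip lid, 86 mm diameter, 95 mm high (103 mm with its small knob), 0.3 kg, loose; one of the four in the row, two on each side of the gap, in any order. Origin: centre of its underside
- round_tin_4: round aluminium tin with a slip lid, 86 mm diameter, 105 mm high (113 mm with its small knob), 0.3 kg, loose; one of the four in the row, two on each side of the gap, in any order. Origin: centre of its underside
- bowl: red ceramic bowl, 124 mm across, 58 mm high, on the counter nearer the robot, to the left. Origin: centre of its underside
- scoop: white plastic scoop, 190 mm long, 36 mm high, lying on the counter nearer the robot, a little to the right. Origin: at the back of its pan
- measuring_spoons: four steel measuring spoons fanned out on a ring, 130 mm long, lying on the counter at the right. Origin: centre of the ring
Not all that is in view belongs to the job. What is shaped like the flour_tin but blue is not meant.

How it is judged:
By the outcome, as a careful person would: the job done as asked, in the order asked, and still so for the second after the job is handed in, with the robot touching nothing.
It also fails if it takes over 48 s, if anything falls off the work surface, if the arm or the gripper's body presses on something with over 40 N, if the wrist force passes 120 N, or if a joint passes its speed limit or range.

## Working session

There is one attempt and no reset: what is moved stays moved. The work goes in short steps, Python scripts to look and compute and a tool call to move; the robot and the scene stay as the last step left them, time stands still between calls to the robot, and variables do not carry over. Pictures are saved under pics/ and viewed, and the job is handed in when it is done.

Besides the shell and the picture viewer there is one more tool, called after ">>>" in YAML: its name, and indented under it one key for each argument. servo_tool: Moves the arm, as the interface text tells. Its arguments: {"type":"object","properties":{"commands":{"type":"array","items":{"type":"array"}}},"required":["commands"]}

```bash
ls; mkdir -p pics; python3 - <<'E'
from plant import robot
import cv2,pickle
o=robot.get_obs();print(o)
d={}
for n in ("scene","top","wrist"):
    c=robot.camera(n);d[n]=c
    cv2.imwrite(f"pics/{n}0.png",c["img"][:,:,::-1]);print(n,{k:v for k,v in c.items() if k!="img"})
pickle.dump((o,d),open("v0.pkl","wb"))
E
```

```text
pics
{'time': 0.0, 'joints': array([ 1.15393397,  0.47780193,  0.02233844,  1.556469  , -0.01153058,
        1.10929933, -0.08309743]), 'dq': array([-0.00048002,  0.00072707,  0.000534  ,  0.00158729, -0.0014915 ,
        0.00050719,  0.00112542]), 'joint_efforts': array([-1.21029858e-03, -5.96451902e+01,  1.60721295e+00, -2.81200737e+01,
        1.24255262e-02,  9.34130891e-03,  8.16309034e-05]), 'tcp_pos': array([ 0.20493129, -0.64251104,  0.23271704]), 'tcp_rot': array([-3.10244024e+00, -4.82818367e-01,  6.16513000e-04]), 'force': array([-0.4153602 ,  0.64199079,  0.30037166]), 'wrist_torque': array([-0.07101038, -0.00973394,  0.00127953]), 'gripper_width': 0.08513539034026056}
scene {'fx': 426.90805577610695, 'fy': 426.90805577610695, 'cx': 273.1761762975875, 'cy': 212.72699893114486, 'position': array([1.23230013, 0.40248621, 1.12269906]), 'rotation': array([-1.26891103, -2.43718255,  0.78077691])}
top {'fx': 527.3158680217784, 'fy': 527.3158680217784, 'cx': 277.2565150619314, 'cy': 210.59810939553128, 'position': array([ 0.52044035, -0.04596369,  1.44230841]), 'rotation': array([-2.21361304,  2.1677905 , -0.05023835])}
wrist {'fx': 366.52186256408453, 'fy': 366.52186256408453, 'cx': 284.79328453511624, 'cy': 207.7441530574282, 'tool_from_camera': array([[-6.04936011e-04, -9.59065424e-01, -2.83183946e-01,
         7.16574021e-02],
       [ 9.99999693e-01, -4.38972161e-04, -6.49517060e-04,
        -1.90874121e-04],
       [ 4.98619485e-04, -2.83184252e-01,  9.59065394e-01,
        -1.41066582e-01],
       [ 0.00000000e+00,  0.00000000e+00,  0.00000000e+00,
         1.00000000e+00]])}
```

View pics/scene0.png

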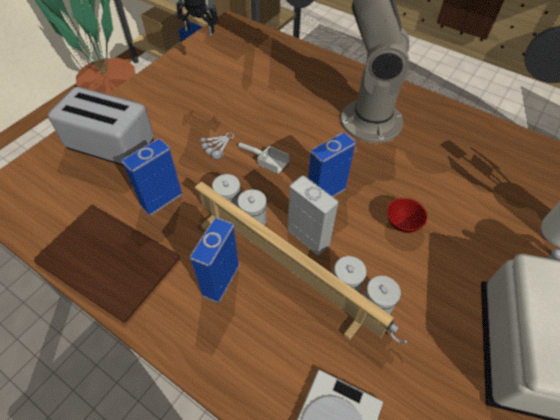

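View pics/top0.png

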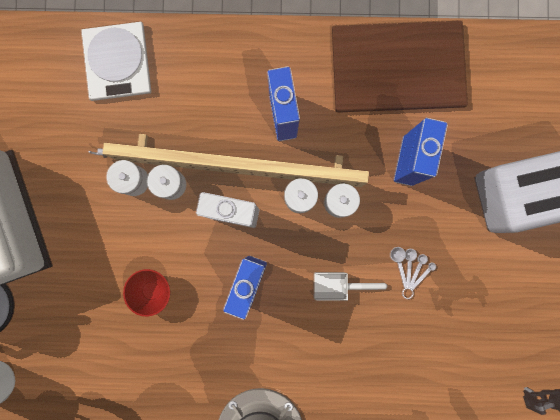

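View pics/wrist0.png

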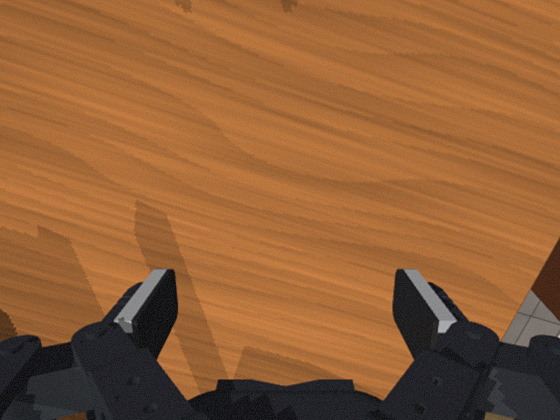

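```bash
cat > h.py <<'E'
import numpy as np,cv2
from scipy.spatial.transform import Rotation as R
def ray(c,uv):
    u,v=uv;d=np.array([(u-c["cx"])/c["fx"],(v-c["cy"])/c["fy"],1.])
    return np.array(c["position"]),R.from_rotvec(c["rotation"]).as_matrix()@d
def onz(c,uv,z):
    p,d=ray(c,uv);return p+d*(z-p[2])/d[2]
def tri(*prs):
    A=np.zeros((3,3));b=np.zeros(3)
    for c,uv in prs:
        p,d=ray(c,uv);d/=np.linalg.norm(d);M=np.eye(3)-np.outer(d,d);A+=M;b+=M@p
    x=np.linalg.solve(A,b)
    res=[np.linalg.norm((np.eye(3)-np.outer(d:=ray(c,uv)[1]/np.linalg.norm(ray(c,uv)[1]),d))@(x-c["position"])) for c,uv in prs]
    return x,max(res)
def proj(c,P):
    q=R.from_rotvec(c["rotation"]).as_matrix().T@(np.array(P)-c["position"]);return np.array([c["fx"]*q[0]/q[2]+c["cx"],c["fy"]*q[1]/q[2]+c["cy"]])
E
python3 - <<'E'
import pickle,cv2
o,d=pickle.load(open("v0.pkl","rb"))
for n,(x,y,w,h) in {"top":(90,135,140,105),"topb":(185,150,100,75),"scene":(270,160,160,120),"sceneb":(180,160,240,180)}.items():
    im=d[n[:5].rstrip('b') if n!="topb" else "top"]["img"][y:y+h,x:x+w,::-1]
    s=800//w;cv2.imwrite(f"pics/z_{n}.png",cv2.resize(im,None,fx=s,fy=s,interpolation=cv2.INTER_CUBIC));print(n,s)
E
```

```text
top 5
topb 8
scene 5
sceneb 3
```

View pics/z_topb.png

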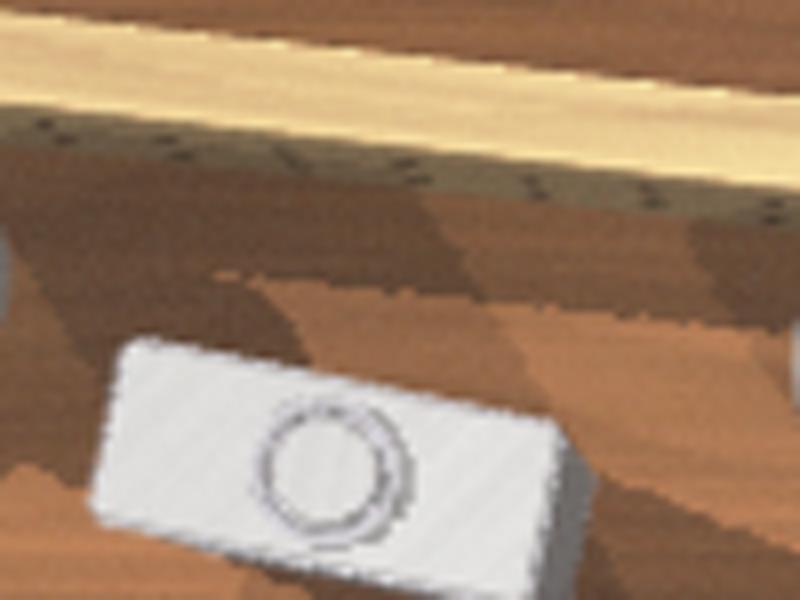

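View pics/z_scene.png

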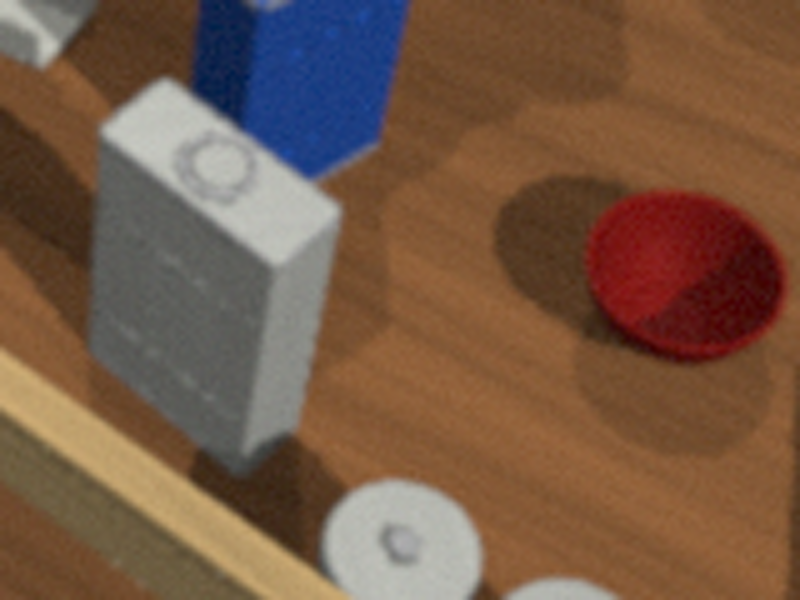

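View pics/z_sceneb.png

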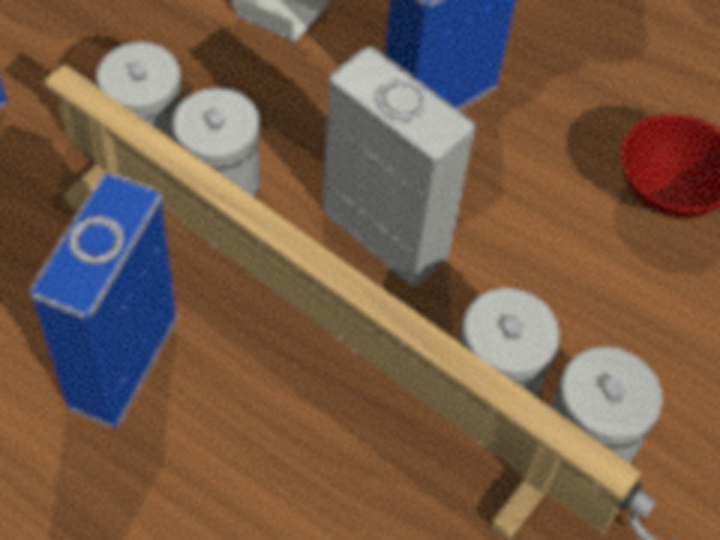

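```bash
cat > m0.py <<'E'
import pickle,numpy as np
from h import *
np.set_printoptions(precision=4,suppress=True)
o,d=pickle.load(open("v0.pkl","rb"));T=d["top"];S=d["scene"]
t=lambda x,y:((x+.5)/8-.5+185,(y+.5)/8-.5+150)
s=lambda x,y:((x+.5)/5-.5+270,(y+.5)/5-.5+160)
pts={"lb":(t(122,340),s(274,270)),"lf":(t(92,520),s(342,210)),"rb":(t(562,420),s(101,130)),"rf":(t(528,600),s(170,77)),"lid":(t(325,470),s(222,164))}
P={}
for k,(a,b) in pts.items():
    x,r=tri((T,a),(S,b));P[k]=onz(T,a,.22);print(k,x,r*1000,"top@.22",P[k],"scene@.22",onz(S,b,.22))
c=sum(P[k] for k in("lb","lf","rb","rf"))/4;v=(P["lb"]+P["lf"]-P["rb"]-P["rf"])/2;w=(P["lb"]+P["rb"]-P["lf"]-P["rf"])/2
print("c",c,"w",np.linalg.norm(v),"dep",np.linalg.norm(w),"yaw",np.degrees(np.arctan2(-v[0],v[1])),np.degrees(np.arctan2(w[1],w[0])))
for nm,z,a,b in(("board foot",0,(0,142),(800,224)),("cap front",.112,(0,103),(800,187)),("cap back",.112,(0,10),(800,98))):
    A,B=onz(T,t(*a),z),onz(T,t(*b),z);q=A-B;n=np.array([q[1],-q[0],0])/np.linalg.norm(q);n=n if n[0]>0 else -n;print(nm,A,B,"yaw",np.degrees(np.arctan2(-q[0],q[1])),"dist",n@A, n)
E
python3 m0.py
python3 - <<'E'
import pickle,cv2
o,d=pickle.load(open("v0.pkl","rb"))
im=d["top"]["img"][130:230,80:380,::-1]
cv2.imwrite("pics/ztop2.png",cv2.resize(im,None,fx=2.6667,fy=2.6667,interpolation=cv2.INTER_CUBIC))
E
```

```text
lb [0.6256 0.1445 0.2176] 0.9308172172412484 top@.22 [0.625 0.145 0.22 ] scene@.22 [0.6277 0.1444 0.22  ]
lf [0.5722 0.1529 0.218 ] 0.44004006293272624 top@.22 [0.5724 0.1522 0.22  ] scene@.22 [0.5735 0.1538 0.22  ]
rb [0.6032 0.0179 0.2213] 1.8559359628944383 top@.22 [0.6043 0.0163 0.22  ] scene@.22 [0.6013 0.0189 0.22  ]
rf [0.5503 0.0274 0.2213] 2.8609464909007807 top@.22 [0.5518 0.025  0.22  ] scene@.22 [0.5478 0.0292 0.22  ]
lid [0.5874 0.0856 0.2242] 1.4104286629592924 top@.22 [0.5883 0.0848 0.22  ] scene@.22 [0.5836 0.0853 0.22  ]
c [0.5884 0.0846 0.22  ] w 0.1295377036743805 dep 0.053132608509482725 yaw -9.163914448112157 -8.569787777931676
board foot [0.7113 0.2233 0.    ] [ 0.6885 -0.0526  0.    ] yaw -4.717369897475268 dist 0.6905192904595546 [ 0.9966 -0.0822  0.    ]
cap front [0.7089 0.2028 0.112 ] [ 0.6873 -0.0519  0.112 ] yaw -4.866002366486554 dist 0.6891763137516483 [ 0.9964 -0.0848  0.    ]
cap back [0.7387 0.2037 0.112 ] [ 0.7156 -0.0513  0.112 ] yaw -5.16603032786661 dist 0.7173509263941211 [ 0.9959 -0.09    0.    ]
```

View pics/ztop2.png

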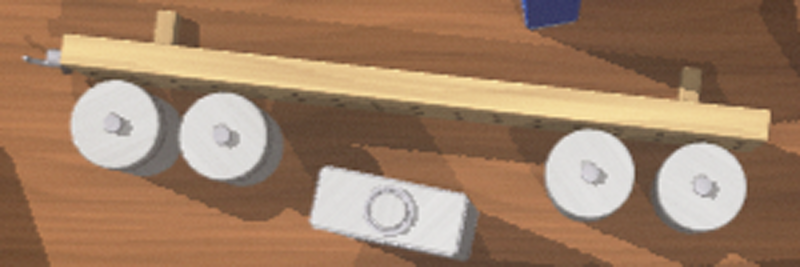

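```bash
python3 - <<'E'
import pickle,cv2
o,d=pickle.load(open("v0.pkl","rb"))
im=d["scene"]["img"][205:305,240:370,::-1]
cv2.imwrite("pics/zs3.png",cv2.resize(im,None,fx=6,fy=6,interpolation=cv2.INTER_CUBIC))
im=d["top"]["img"][140:200,160:300,::-1]
cv2.imwrite("pics/zt3.png",cv2.resize(im,None,fx=5,fy=10,interpolation=cv2.INTER_CUBIC))
E
```

```text
(no output)
```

View pics/zs3.png

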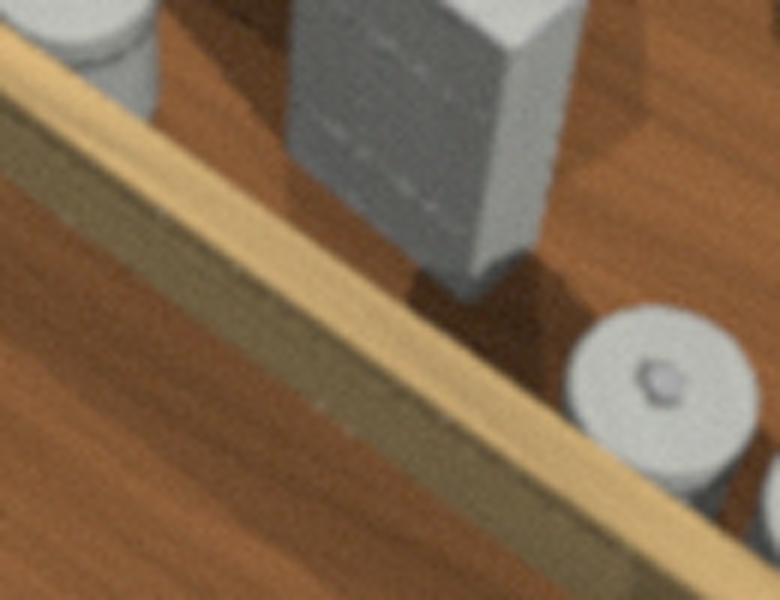

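View pics/zt3.png

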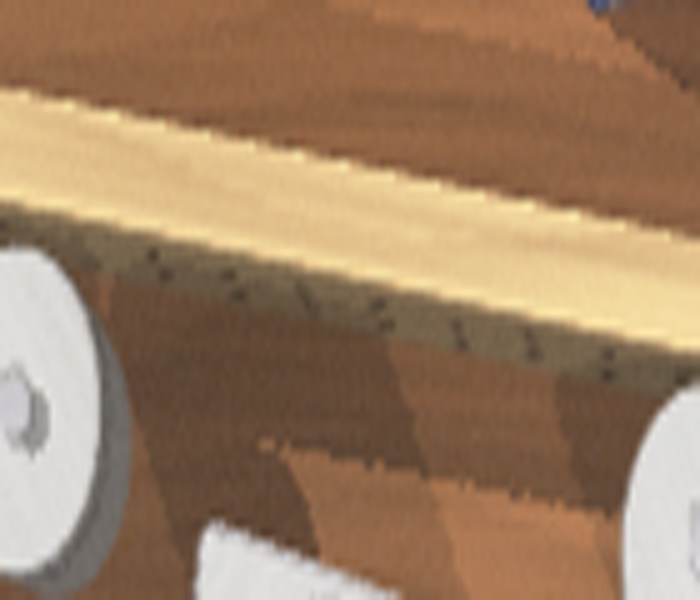

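```bash
cat > m1.py <<'E'
import pickle
from h import *
np.set_printoptions(precision=4,suppress=True)
o,d=pickle.load(open("v0.pkl","rb"));T=d["top"];S=d["scene"]
s=lambda x,y:((x+.5)/6-.5+240,(y+.5)/6-.5+205)
t=lambda x,y:((x+.5)/5-.5+160,(y+.5)/10-.5+140)
n=np.array([.9962,-.0854,0])
for nm,z,a,b in(("capfront",.112,(0,25),(780,573)),("capback",.112,(0,92),(705,597)),("foot back",0,(0,178),(570,597))):
    A,B=onz(S,s(*a),z),onz(S,s(*b),z);q=B-A;print("S",nm,A,B,"yaw",np.degrees(np.arctan2(-q[0],q[1])),n@A,n@B)
for nm,z,a,b in(("capfront",.112,(0,202),(700,352)),("capback",.112,(0,88),(700,238)),("foot front",0,(130,280),(620,385))):
    A,B=onz(T,t(*a),z),onz(T,t(*b),z);q=A-B;print("T",nm,A,B,"yaw",np.degrees(np.arctan2(-q[0],q[1])),n@A,n@B)
# plane-plane intersection capfront: height at mid
def pl(c,a,b):
    p,d1=ray(c,a);_,d2=ray(c,b);m=np.cross(d1,d2);m/=np.linalg.norm(m);return m,m@p
for f,g in((((0,202),(700,352)),((0,25),(780,573))),(((0,88),(700,238)),((0,92),(705,597)))):
    m1,k1=pl(T,t(*f[0]),t(*f[1]));m2,k2=pl(S,s(*g[0]),s(*g[1]))
    print("line pt at y=.09",np.linalg.solve([m1,m2,[0,1,0]],[k1,k2,.09]))
# round tins lids top view centres/edges
im=cv2.cvtColor(T["img"],cv2.COLOR_RGB2HSV)
m=((im[:,:,1]<40)&(im[:,:,2]>185)).astype(np.uint8)
cs,_=cv2.findContours(m,cv2.RETR_EXTERNAL,cv2.CHAIN_APPROX_NONE)
for c in cs:
    if cv2.contourArea(c)>300:
        (u,v),r=cv2.minEnclosingCircle(c);
        if v<240 and 90<u<380:print(u,v,r,onz(T,(u,v),.1),cv2.contourArea(c),r/527*1.342)
E
python3 m1.py
```

```text
S capfront [ 0.6831 -0.099   0.112 ] [0.7214 0.3467 0.112 ] yaw -4.909320947773753 0.6889889640092731 0.6890637200018137
S capback [ 0.7147 -0.0748  0.112 ] [0.7492 0.3259 0.112 ] yaw -4.931215925304377 0.7183353618095187 0.7185561917844565
S foot back [ 0.7004 -0.0945  0.    ] [0.7319 0.2656 0.    ] yaw -4.999888348500051 0.7058253553562526 0.7064570769026811
T capfront [0.7145 0.2666 0.112 ] [ 0.6834 -0.0901  0.112 ] yaw -4.9877678843207525 0.6890522436603708 0.688502348659274
T capback [0.7437 0.2675 0.112 ] [ 0.7125 -0.0895  0.112 ] yaw -5.003323801324132 0.7180659664959084 0.7174181195601935
T foot front [0.7107 0.2205 0.    ] [ 0.6871 -0.05    0.    ] yaw -4.980936738779328 0.6891685630512345 0.6887839111879728
line pt at y=.09 [0.6992 0.09   0.1116]
line pt at y=.09 [0.7284 0.09   0.1109]
225.0 208.0 29.274662017822266 [0.5958 0.0982 0.1   ] 1216.0 0.07454762130534627
342.74468994140625 199.36170959472656 16.337759017944336 [ 0.624  -0.2016  0.1   ] 787.0 0.04160393283127381
300.77777099609375 194.55555725097656 16.422388076782227 [ 0.6341 -0.0944  0.1   ] 793.5 0.04181943984637903
163.04054260253906 180.59458923339844 16.169084548950195 [0.6628 0.2588 0.1   ] 772.5 0.041174405056339965
122.40298461914062 176.223876953125 16.430517196655273 [0.6719 0.3635 0.1   ] 778.0 0.04184014056529673
115.0 60.0 45.48636245727539 [0.9743 0.3938 0.1   ] 3545.5 0.11583054728209408
```

>>> servo_tool:
  commands:
    - [[0.01,0.018,0.02],[0,0,2],0.085]
    - [[0.016,0.028,0.02],[0,0,2.5],0.085]
    - [[0.016,0.03,0.02],[0,0,2.5],0.085]
    - [[0.016,0.03,0.02],[0,0,2.5],0.085]
    - [[0.016,0.03,0.01],[0,0,2.5],0.085]
    - [[0.016,0.03,0],[0,0,2.5],0.085]
    - [[0.016,0.03,0],[0,0,2.5],0.085]
    - [[0.016,0.03,0],[0,0,2.5],0.085]

```text
time: 0.95
tcp_pos: [0.3275, -0.4156, 0.3237]
tcp_rot: [-2.977, -1.004, 0.0]
force: [-0.6, -0.3, 0.1]
gripper_width: 0.0854
```

>>> servo_tool:
  commands:
    - [[0.018,0.032,0],[0,0,3],0.085]
    - [[0.018,0.032,0],[0,0,3],0.085]
    - [[0.018,0.032,0],[0,0,3],0.085]
    - [[0.018,0.032,0],[0,0,3],0.085]
    - [[0.018,0.032,0],[0,0,3],0.085]
    - [[0.018,0.032,0],[0,0,3],0.085]
    - [[0.018,0.032,0],[0,0,3],0.085]
    - [[0.018,0.032,0],[0,0,3],0.085]

```text
time: 1.75
tcp_pos: [0.4715, -0.1597, 0.3236]
tcp_rot: [2.702, 1.602, -0.0]
force: [0.1, 0.7, 0.6]
gripper_width: 0.0851
```

>>> servo_tool:
  commands:
    - [[0.016,0.028,0],[0,0,3],0.085]
    - [[0.016,0.028,0],[0,0,3],0.085]
    - [[0.016,0.028,0],[0,0,3],0.085]
    - [[0.016,0.028,0],[0,0,3],0.085]
    - [[0.016,0.028,0],[0,0,3],0.085]
    - [[0.015,0.028,0],[0,0,2.5],0.085]
    - [[0.01,0.02,0],[0,0,1],0.085]
    - [[0.003,0.009,0],[0,0,1],0.085]

```text
time: 2.55
tcp_pos: [0.5795, 0.0384, 0.3233]
tcp_rot: [-2.389, -2.038, -0.001]
force: [-0.8, -0.2, -0.4]
gripper_width: 0.085
```

```bash
python3 - <<'E'
from plant import robot
import cv2,pickle
o=robot.get_obs();print(o["tcp_pos"],o["tcp_rot"],o["joints"],o["time"])
c=robot.camera("wrist");cv2.imwrite("pics/w1.png",c["img"][:,:,::-1]);pickle.dump((o,c),open("w1.pkl","wb"))
E
```

```text
[0.57949837 0.03842639 0.32334306] [-2.38946761e+00 -2.03772134e+00 -7.91379347e-04] [ 0.28823631  0.30455883 -0.57995926  1.6431965   0.17287349  1.24591097
 -0.48459554] 2.55
```

View pics/w1.png

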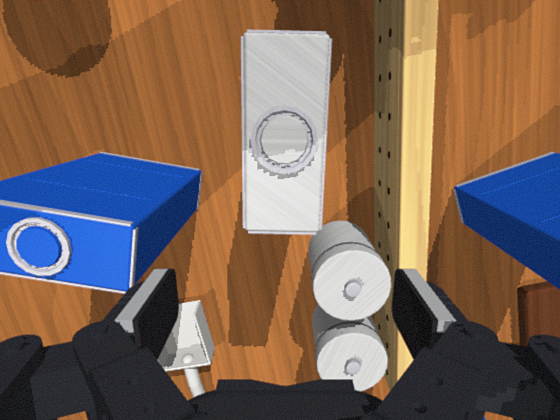

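```bash
cat >> h.py <<'E'
def wcam(o,c):
    M=np.eye(4);M[:3,:3]=R.from_rotvec(o["tcp_rot"]).as_matrix();M[:3,3]=o["tcp_pos"];M=M@c["tool_from_camera"]
    c=dict(c);c["position"]=M[:3,3];c["rotation"]=R.from_matrix(M[:3,:3]).as_rotvec();return c
E
python3 - <<'E'
import pickle
from h import *
np.set_printoptions(precision=4,suppress=True)
o,c=pickle.load(open("w1.pkl","rb"));c=wcam(o,c)
hsv=cv2.cvtColor(c["img"],cv2.COLOR_RGB2HSV)
im=c["img"][20:250,230:345,::-1];cv2.imwrite("pics/zw1.png",cv2.resize(im,None,fx=2.6,fy=2.6,interpolation=cv2.INTER_CUBIC))
print(c["position"], R.from_rotvec(o["tcp_rot"]).as_matrix())
for k in((243,31),(330,33),(243,233),(322,234),(284,138)):print(k,onz(c,k,.22))
E
```

```text
[0.5908 0.1092 0.4645] [[ 0.1579  0.9875 -0.0004]
 [ 0.9875 -0.1579  0.0013]
 [ 0.0012 -0.0006 -1.    ]]
(243, 31) [0.5716 0.1534 0.22  ]
(330, 33) [0.6238 0.1439 0.22  ]
(243, 233) [0.5467 0.0249 0.22  ]
(322, 234) [0.602  0.0153 0.22  ]
(284, 138) [0.586  0.0859 0.22  ]
```

View pics/zw1.png

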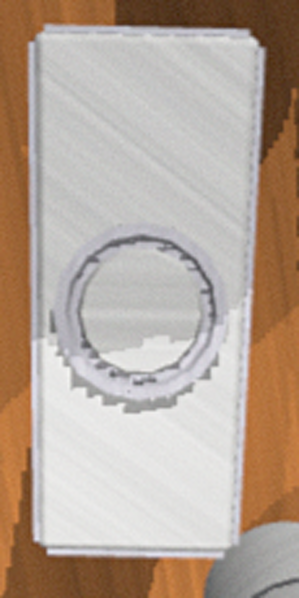

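>>> servo_tool:
  commands:
    - [[-0.001,-0.0015,-0.01],[0,0,-0.7],0.085]
    - [[0,0,-0.02],[0,0,0],0.085]
    - [[0,0,-0.02],[0,0,0],0.085]
    - [[0,0,-0.02],[0,0,0],0.085]
    - [[0,0,-0.02],[0,0,0],0.085]
    - [[0,0,-0.015],[0,0,0],0.085]
    - [[0,0,-0.009],[0,0,0],0.085]
    - [[0,0,-0.003],[0,0,0],0.085]

```text
time: 3.4
tcp_pos: [0.5775, 0.0334, 0.2057]
tcp_rot: [-2.408, -2.017, 0.002]
force: [-0.5, 0.3, 0.3]
gripper_width: 0.085
```

>>> servo_tool:
  commands:
    - [[0,0,0],[0,0,0],0.07]
    - [[0,0,0],[0,0,0],0.062]
    - [[0,0,0],[0,0,0],0.058]
    - [[0,0,0],[0,0,0],0.054]
    - [[0,0,0],[0,0,0],0.045]
    - [[0,0,0],[0,0,0],0.03]
    - [[0,0,0],[0,0,0],0.03]
    - [[0,0,0],[0,0,0],0.03]

```text
time: 4.2
tcp_pos: [0.5785, 0.0345, 0.2078]
tcp_rot: [2.406, 2.019, 0.001]
force: [-2.5, -0.7, 6.0]
gripper_width: 0.0524
```

```bash
cat > snap.py <<'E'
import sys,pickle,cv2
from plant import robot
t=sys.argv[1];o=robot.get_obs();d={}
for n in sys.argv[2:]:
    d[n]=robot.camera(n);cv2.imwrite(f"pics/{n}{t}.png",d[n]["img"][:,:,::-1])
pickle.dump((o,d),open(f"v{t}.pkl","wb"));print(o["time"],o["tcp_pos"],o["tcp_rot"],o["force"],o["wrist_torque"],o["gripper_width"],o["joints"])
E
python3 snap.py 2 top scene
```

```text
4.2 [0.57847746 0.03446348 0.20784111] [2.40596194e+00 2.01863592e+00 1.05473789e-03] [-2.45138999 -0.68577063  6.01353421] [-0.12273183  0.57476422  0.05114127] 0.0524048882042056 [ 0.26646562  0.40164415 -0.55465325  1.78741563  0.24468563  1.02021405
 -0.5560872 ]
```

View pics/scene2.png

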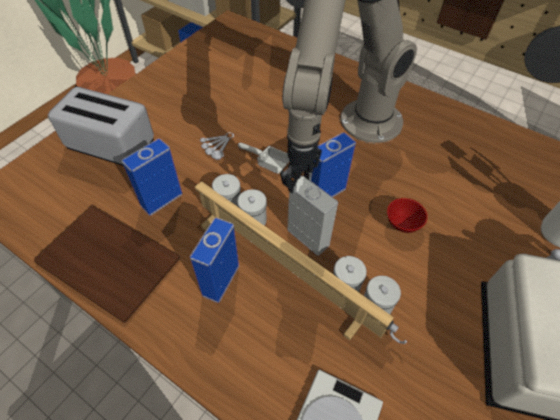

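View pics/top2.png

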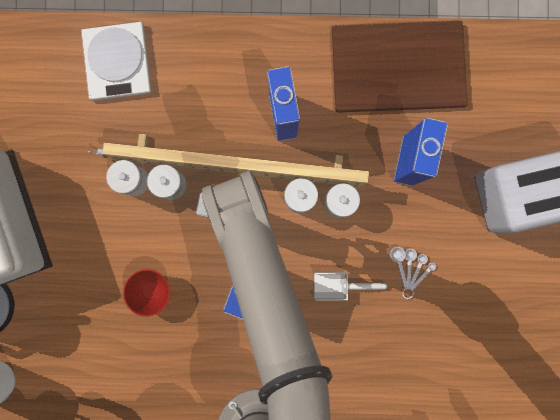

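```bash
cat > traj.py <<'E'
import numpy as np
from scipy.spatial.transform import Rotation as R
def pose(L,a,z,psi,tau,side):
    # pivot L (xy), TCP offset a along u (signed), height z; side=+1 pivot is left foot, -1 pivot right foot
    x=np.array([np.cos(psi),np.sin(psi),0]);u=np.array([-np.sin(psi),np.cos(psi),0])
    T=R.from_rotvec(-side*tau*x)
    return np.array([*L,0])+T.apply(a*u+np.array([0,0,z])),T*R.from_rotvec([0,0,psi])
def rows(L,a,z,side,seq,claw=0.03):
    ps=[pose(L,a,z,*np.radians(s),side) for s in seq];out=[];err=np.zeros(3)
    for (p,r),(p2,r2) in zip(ps,ps[1:]):
        dp=np.round(p2-p+err,4);err=p2-p+err-dp
        w=np.round(np.degrees((r2*r.inv()).as_rotvec()),2);out.append([list(map(float,dp)),list(map(float,w)),claw])
    for i in range(0,len(out),8):print(out[i:i+8])
    for p,r in(ps[0],ps[-1]):print(p)
def ease(a,b,n):return [a+(b-a)*(1-np.cos(np.pi*i/n))/2 for i in range(n+1)]
E
python3 - <<'E'
from traj import *
L=(.5983,.149);a=-.1162;z=.2078
s=[(-10,t) for t in ease(0,7,8)]+[(p,7) for p in ease(-10,28,16)[1:]]+[(28,t) for t in ease(7,0,8)[1:]]
rows(L,a,z,1,s)
E
```

```text
[[[0.0002, 0.001, 0.0005], [-0.26, 0.05, 0.0], 0.03], [[0.0004, 0.0027, 0.0015], [-0.75, 0.13, 0.0], 0.03], [[0.0008, 0.0041, 0.0022], [-1.12, 0.2, -0.0], 0.03], [[0.0008, 0.0049, 0.0025], [-1.32, 0.23, -0.0], 0.03], [[0.0009, 0.005, 0.0024], [-1.32, 0.23, -0.0], 0.03], [[0.0008, 0.0042, 0.0019], [-1.12, 0.2, 0.0], 0.03], [[0.0005, 0.0029, 0.0012], [-0.75, 0.13, 0.0], 0.03], [[0.0001, 0.001, 0.0004], [-0.26, 0.05, -0.0], 0.03]]
[[[0.0006, -0.0001, 0.0], [0.0, 0.0, 0.37], 0.03], [[0.0017, -0.0003, 0.0], [-0.0, -0.0, 1.08], 0.03], [[0.0027, -0.0003, 0.0], [0.0, 0.0, 1.76], 0.03], [[0.0037, -0.0004, 0.0], [-0.0, -0.0, 2.36], 0.03], [[0.0045, -0.0002, 0.0], [-0.0, 0.0, 2.88], 0.03], [[0.0052, -0.0, 0.0], [-0.0, 0.0, 3.28], 0.03], [[0.0056, 0.0003, 0.0], [0.0, 0.0, 3.56], 0.03], [[0.0058, 0.0007, 0.0], [0.0, 0.0, 3.71], 0.03]]
[[[0.0057, 0.0011, 0.0], [0.0, -0.0, 3.71], 0.03], [[0.0054, 0.0014, 0.0], [-0.0, 0.0, 3.56], 0.03], [[0.0049, 0.0016, 0.0], [-0.0, -0.0, 3.28], 0.03], [[0.0042, 0.0016, 0.0], [0.0, 0.0, 2.88], 0.03], [[0.0034, 0.0015, 0.0], [0.0, -0.0, 2.36], 0.03], [[0.0025, 0.0012, 0.0], [-0.0, 0.0, 1.76], 0.03], [[0.0015, 0.0008, 0.0], [-0.0, -0.0, 1.08], 0.03], [[0.0005, 0.0003, 0.0], [0.0, -0.0, 0.37], 0.03]]
[[[0.0005, -0.0009, -0.0004], [0.24, 0.13, -0.0], 0.03], [[0.0014, -0.0026, -0.0012], [0.67, 0.36, 0.0], 0.03], [[0.002, -0.0038, -0.0019], [1.0, 0.53, 0.0], 0.03], [[0.0024, -0.0045, -0.0024], [1.18, 0.63, -0.0], 0.03], [[0.0023, -0.0044, -0.0025], [1.18, 0.63, 0.0], 0.03], [[0.002, -0.0037, -0.0022], [1.0, 0.53, -0.0], 0.03], [[0.0013, -0.0024, -0.0015], [0.67, 0.36, -0.0], 0.03], [[0.0004, -0.0009, -0.0005], [0.24, 0.13, 0.0], 0.03]]
[0.57812208 0.03456534 0.2078    ]
[0.6528526  0.04640149 0.2078    ]
```

>>> servo_tool:
  commands:
    - [[0.0002,0.001,0.0005],[-0.26,0.05,0.0],0.03]
    - [[0.0004,0.0027,0.0015],[-0.75,0.13,0.0],0.03]
    - [[0.0008,0.0041,0.0022],[-1.12,0.2,0.0],0.03]
    - [[0.0008,0.0049,0.0025],[-1.32,0.23,0.0],0.03]
    - [[0.0009,0.005,0.0024],[-1.32,0.23,0.0],0.03]
    - [[0.0008,0.0042,0.0019],[-1.12,0.2,0.0],0.03]
    - [[0.0005,0.0029,0.0012],[-0.75,0.13,0.0],0.03]
    - [[0.0001,0.001,0.0004],[-0.26,0.05,0.0],0.03]

```text
time: 5.1
tcp_pos: [0.5832, 0.0612, 0.2204]
tcp_rot: [2.341, 1.967, -0.144]
force: [-1.1, -3.6, 6.3]
gripper_width: 0.0521
```

```bash
python3 snap.py 3 scene; python3 - <<'E'
import cv2
im=cv2.imread("pics/scene3.png")[170:290,230:390];cv2.imwrite("pics/z3.png",cv2.resize(im,None,fx=5,fy=5,interpolation=cv2.INTER_CUBIC))
E
```

```text
5.1 [0.58315981 0.06117674 0.22039636] [ 2.34070775  1.96658412 -0.14421816] [-1.07165388 -3.59125975  6.30787161] [-0.89220176  0.45104423 -0.03684529] 0.05212783691573492 [ 0.13026125  0.41736166 -0.52708166  1.73391215  0.34693659  1.13067729
 -0.70144781]
```

View pics/z3.png

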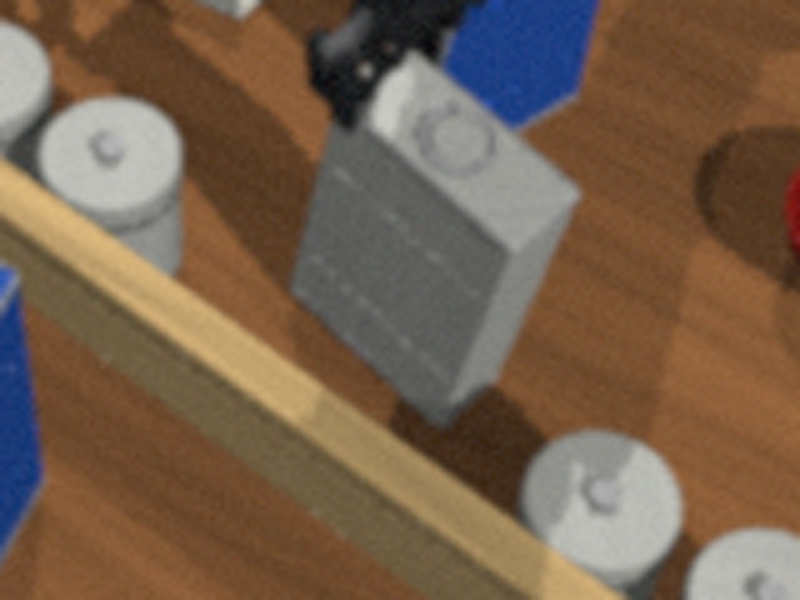

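>>> servo_tool:
  commands:
    - [[0.0006,-0.0001,0.0],[0.0,0.0,0.37],0.03]
    - [[0.0017,-0.0003,0.0],[0,0,1.08],0.03]
    - [[0.0027,-0.0003,0.0],[0.0,0.0,1.76],0.03]
    - [[0.0037,-0.0004,0.0],[0,0,2.36],0.03]
    - [[0.0045,-0.0002,0.0],[0,0.0,2.88],0.03]
    - [[0.0052,0,0.0],[0,0.0,3.28],0.03]
    - [[0.0056,0.0003,0.0],[0.0,0.0,3.56],0.03]
    - [[0.0058,0.0007,0.0],[0.0,0.0,3.71],0.03]

```text
time: 5.95
tcp_pos: [0.6132, 0.0604, 0.2199]
tcp_rot: [1.974, 2.318, -0.121]
force: [-0.6, -2.1, 2.8]
gripper_width: 0.0524
```

```bash
python3 snap.py 4 scene; python3 - <<'E'
import cv2
im=cv2.imread("pics/scene4.png")[170:290,230:390];cv2.imwrite("pics/z4.png",cv2.resize(im,None,fx=5,fy=5,interpolation=cv2.INTER_CUBIC))
E
```

```text
5.95 [0.61322125 0.06042987 0.21985916] [ 1.97428395  2.31764178 -0.12093253] [-0.58391785 -2.07179292  2.75678571] [-0.37088229  0.03969008 -0.04959599] 0.05238164285243515 [ 0.168451    0.4557952  -0.58025698  1.69213563  0.40746563  1.12039566
 -0.39732708]
```

View pics/z4.png

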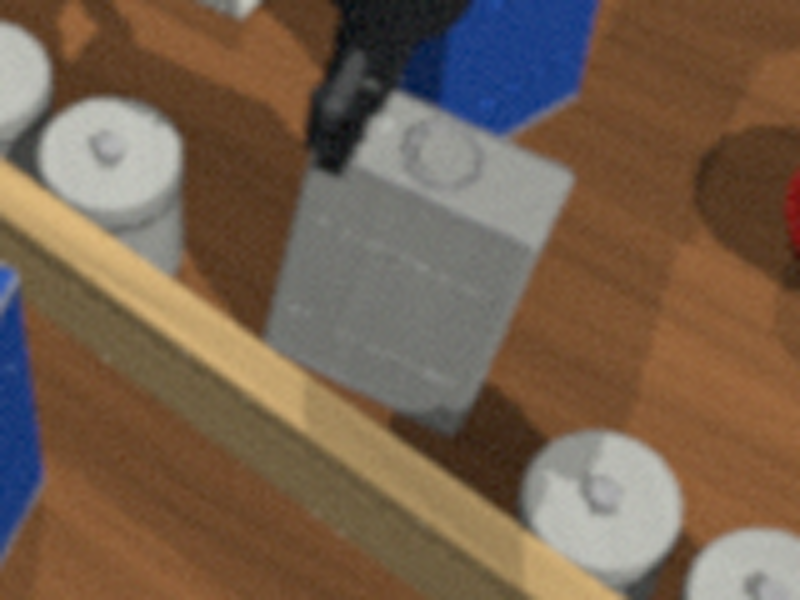

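>>> servo_tool:
  commands:
    - [[0.0057,0.0011,-0.0002],[0.0,0,3.71],0.03]
    - [[0.0054,0.0014,-0.0002],[0,0.0,3.56],0.03]
    - [[0.0049,0.0016,-0.0002],[0,0,3.28],0.03]
    - [[0.0042,0.0016,-0.0002],[0.0,0.0,2.88],0.03]
    - [[0.0034,0.0015,0.0],[0.0,0,2.36],0.03]
    - [[0.0025,0.0012,0.0],[0,0.0,1.76],0.03]
    - [[0.0015,0.0008,0.0],[0,0,1.08],0.03]
    - [[0.0005,0.0003,0.0],[0.0,0,0.37],0.03]

```text
time: 6.8
tcp_pos: [0.6416, 0.07, 0.2194]
tcp_rot: [1.563, 2.599, -0.094]
force: [0.4, -3.2, 5.3]
gripper_width: 0.0522
```

```bash
python3 snap.py 5 scene; python3 - <<'E'
import cv2
im=cv2.imread("pics/scene5.png")[170:290,230:390];cv2.imwrite("pics/z5.png",cv2.resize(im,None,fx=5,fy=5,interpolation=cv2.INTER_CUBIC))
E
```

```text
6.8 [0.64156657 0.06995561 0.21939303] [ 1.56343635  2.5993142  -0.0944202 ] [ 0.40074171 -3.15258869  5.32229301] [-0.46347901 -0.08924505 -0.03827382] 0.05221205026678226 [ 0.19792291  0.49710749 -0.63989921  1.64955256  0.46262064  1.11095399
 -0.10592781]
```

View pics/z5.png

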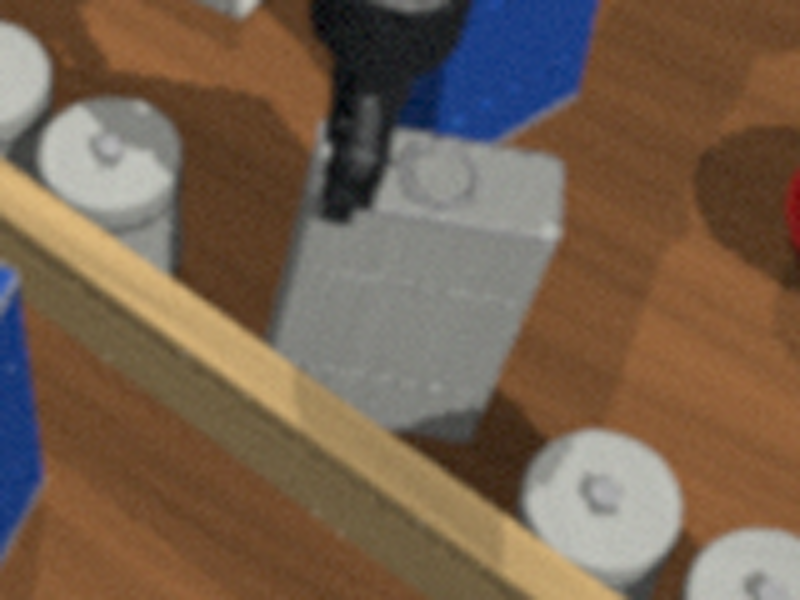

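>>> servo_tool:
  commands:
    - [[0.0005,-0.0009,-0.0004],[0.24,0.13,0],0.03]
    - [[0.0014,-0.0026,-0.0012],[0.67,0.36,0.0],0.03]
    - [[0.002,-0.0038,-0.0019],[1.0,0.53,0.0],0.03]
    - [[0.0024,-0.0045,-0.0024],[1.18,0.63,0],0.03]
    - [[0.0023,-0.0044,-0.0025],[1.18,0.63,0.0],0.03]
    - [[0.002,-0.0037,-0.0022],[1.0,0.53,0],0.03]
    - [[0.0013,-0.0024,-0.0015],[0.67,0.36,0],0.03]
    - [[0.0004,-0.0009,-0.0005],[0.24,0.13,0.0],0.03]

```text
time: 7.65
tcp_pos: [0.6534, 0.0476, 0.2078]
tcp_rot: [-1.618, -2.691, -0.005]
force: [-4.1, 1.1, 17.9]
gripper_width: 0.0522
```

>>> servo_tool:
  commands:
    - [[0,0,0],[0,0,0],0.03]
    - [[0,0,0],[0,0,0],0.055]
    - [[0,0,0],[0,0,0],0.065]
    - [[0,0,0],[0,0,0],0.075]
    - [[0,0,0],[0,0,0],0.085]
    - [[0,0,0],[0,0,0],0.085]
    - [[0,0,0],[0,0,0],0.085]
    - [[0,0,0.01],[0,0,0],0.085]

```text
time: 8.45
tcp_pos: [0.652, 0.0459, 0.2148]
tcp_rot: [-1.617, -2.691, 0.003]
force: [-0.6, -0.5, -0.4]
gripper_width: 0.0848
```

>>> servo_tool:
  commands:
    - [[0,0,0.015],[0,0,0],0.085]
    - [[0,0,0.02],[0,0,0],0.085]
    - [[0,0,0.02],[0,0,0],0.085]
    - [[0,0,0.02],[0,0,0],0.085]
    - [[0,0,0.02],[0,0,0],0.085]
    - [[0,0,0.01],[0,0,0],0.085]
    - [[0,0,0],[0,0,0],0.085]
    - [[0,0,0],[0,0,0],0.085]

```text
time: 9.25
tcp_pos: [0.6527, 0.0461, 0.3207]
tcp_rot: [-1.618, -2.693, 0.001]
force: [-1.0, -1.2, -0.8]
gripper_width: 0.0849
```

```bash
python3 snap.py 6 wrist scene; python3 - <<'E'
import cv2
im=cv2.imread("pics/scene6.png")[170:290,230:390];cv2.imwrite("pics/z6.png",cv2.resize(im,None,fx=5,fy=5,interpolation=cv2.INTER_CUBIC))
E
```

```text
9.25 [0.6526555  0.0461332  0.32067914] [-1.61813362e+00 -2.69258847e+00  8.44681474e-04] [-1.0423285  -1.22324807 -0.76454874] [0.01672414 0.06101742 0.03329552] 0.08485977013104236 [ 0.31550267  0.46577105 -0.69639164  1.46388939  0.30204272  1.32151704
  0.08555056]
```

View pics/z6.png

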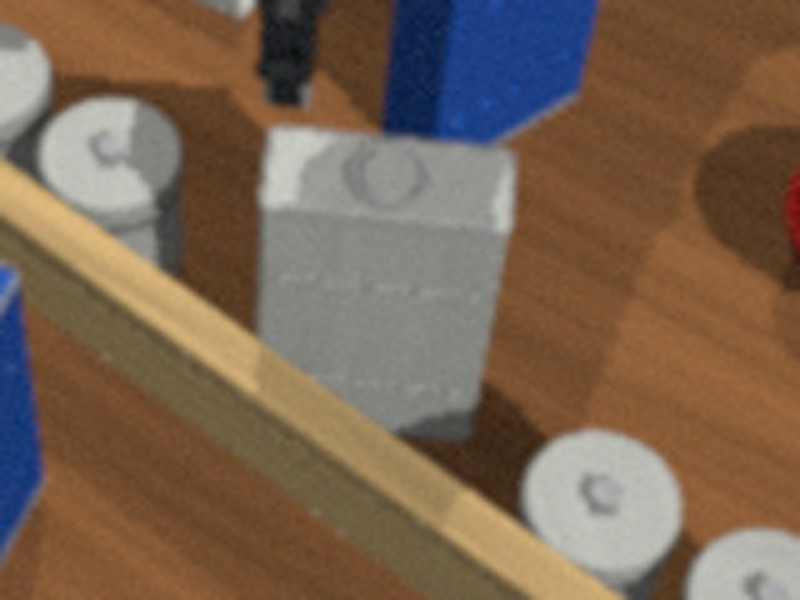

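View pics/wrist6.png

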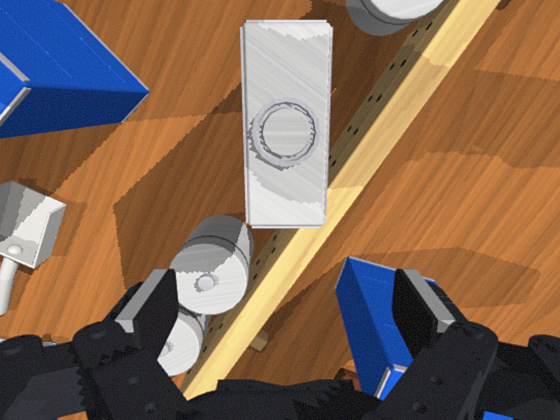

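```bash
cat > mw.py <<'E'
import pickle,sys
from h import *
np.set_printoptions(precision=4,suppress=True)
def meas(f,k,pts,S=None):
    o,d=pickle.load(open(f,"rb"));c=wcam(o,d["wrist"])
    P=[onz(c,p,.22) for p in pts] # lf lb rf rb
    ctr=sum(P)/4;v=(P[0]+P[1]-P[2]-P[3])/2;w=(P[1]+P[3]-P[0]-P[2])/2
    n=np.array([.9962,-.0863,0]);t=np.array([.0863,.9962,0])
    print("ctr",ctr,"w,d",np.linalg.norm(v),np.linalg.norm(w),"yaw",np.degrees(np.arctan2(-v[0],v[1])),np.degrees(np.arctan2(w[1],w[0])),"n,t",n@ctr,t@ctr)
    return o,d,c,P
if __name__=="__main__":
    o,d,c,P=meas("v6.pkl",0,[(242,21),(333,22),(245,228),(325,228)])
    im=c["img"][10:240,230:345,::-1];cv2.imwrite("pics/zw6.png",cv2.resize(im,None,fx=2.6,fy=2.6,interpolation=cv2.INTER_CUBIC))
    S=d["scene"];s=lambda x,y:((x+.5)/5-.5+230,(y+.5)/5-.5+170)
    for nm,a,q in(("lb",(507,233),P[1]),("lf",(517,153),P[0]),("rb",(260,208),P[3]),("rf",(268,127),P[2])):print(nm,q,onz(S,s(*a),.22))
E
python3 mw.py
```

```text
ctr [0.6289 0.092  0.22  ] w,d 0.13085669017312332 0.05516407655636497 yaw 27.30731279306482 27.683811724534838 n,t 0.618548831393274 0.1459414470417847
lb [0.623  0.1627 0.22  ] [0.625  0.1626 0.22  ]
lf [0.5747 0.1376 0.22  ] [0.577  0.1406 0.22  ]
rb [0.6836 0.047  0.22  ] [0.6852 0.0491 0.22  ]
rf [0.6342 0.0208 0.22  ] [0.6385 0.0224 0.22  ]
```

View pics/zw6.png

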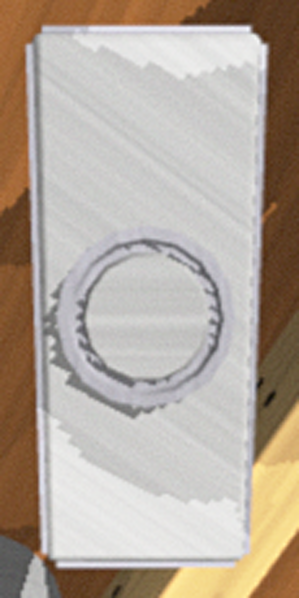

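>>> servo_tool:
  commands:
    - [[-0.0038,0.0077,0],[0,0,0],0.085]
    - [[-0.01,0.02,0],[0,0,-0.2],0.085]
    - [[-0.014,0.027,0],[0,0,0],0.085]
    - [[-0.01,0.02,0],[0,0,0],0.085]
    - [[-0.006,0.011,0],[0,0,0],0.085]
    - [[-0.002,0.004,0],[0,0,0],0.085]
    - [[0,0,-0.01],[0,0,0],0.085]
    - [[0,0,-0.02],[0,0,0],0.085]

```text
time: 10.15
tcp_pos: [0.6085, 0.1348, 0.2912]
tcp_rot: [1.624, 2.686, 0.002]
force: [0.5, 1.1, -0.2]
gripper_width: 0.0853
```

>>> servo_tool:
  commands:
    - [[0,0,-0.02],[0,0,0],0.085]
    - [[0,0,-0.02],[0,0,0],0.085]
    - [[0,0,-0.02],[0,0,0],0.085]
    - [[0,0,-0.015],[0,0,0],0.085]
    - [[0,0,-0.007],[0,0,0],0.085]
    - [[0,0,-0.003],[0,0,0],0.085]
    - [[0,0,0],[0,0,0],0.085]
    - [[0,0,0],[0,0,0],0.085]

```text
time: 10.95
tcp_pos: [0.6076, 0.1361, 0.2068]
tcp_rot: [1.623, 2.689, 0.001]
force: [-0.9, -0.3, -0.5]
gripper_width: 0.0853
```

>>> servo_tool:
  commands:
    - [[0,0,0],[0,0,0],0.07]
    - [[0,0,0],[0,0,0],0.062]
    - [[0,0,0],[0,0,0],0.058]
    - [[0,0,0],[0,0,0],0.054]
    - [[0,0,0],[0,0,0],0.045]
    - [[0,0,0],[0,0,0],0.03]
    - [[0,0,0],[0,0,0],0.03]
    - [[0,0,0],[0,0,0],0.03]

```text
time: 11.75
tcp_pos: [0.6071, 0.1362, 0.2065]
tcp_rot: [1.623, 2.69, 0.0]
force: [-2.4, 0.8, 5.4]
gripper_width: 0.0521
```

```bash
python3 snap.py 7 scene; python3 - <<'E'
import cv2
im=cv2.imread("pics/scene7.png")[170:290,230:390];cv2.imwrite("pics/z7.png",cv2.resize(im,None,fx=5,fy=5,interpolation=cv2.INTER_CUBIC))
E
```

```text
11.75 [0.6070717  0.13618989 0.20652585] [1.62285467e+00 2.68988138e+00 1.59942045e-04] [-2.36172092  0.82629479  5.44826568] [-0.02921475  0.49821254 -0.1315687 ] 0.0521224872148417 [ 0.18872366  0.5080352  -0.69937494  1.67904646  0.36146519  1.08762835
 -0.13384156]
```

View pics/z7.png

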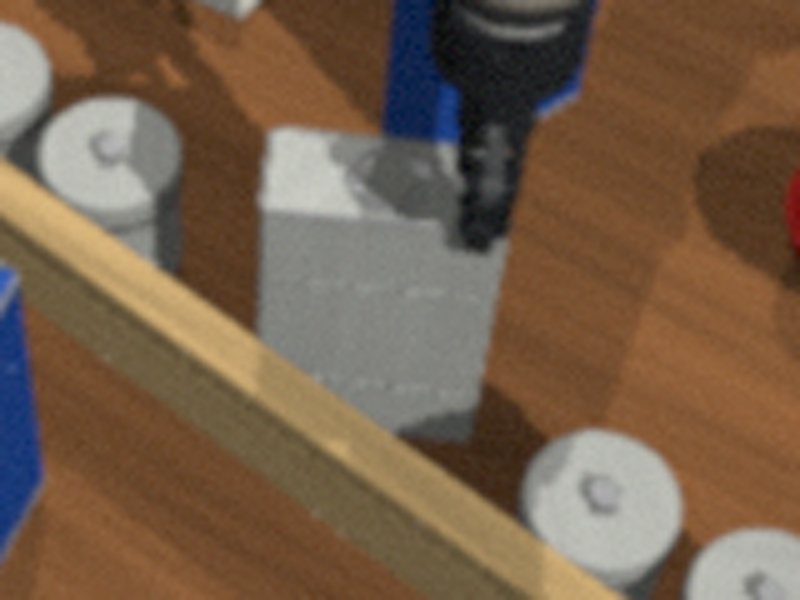

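```bash
python3 - <<'E'
from traj import *
s=[(27.8,t) for t in ease(0,6.5,8)]+[(p,6.5) for p in ease(27.8,-5,16)[1:]]+[(-5,t) for t in ease(6.5,0,8)[1:]]
rows((.6601,.035),.1142,.2065,-1,s)
E
```

```text
[[[0.0004, -0.0008, 0.0005], [0.22, 0.12, 0.0], 0.03], [[0.0012, -0.0022, 0.0014], [0.62, 0.33, 0.0], 0.03], [[0.0018, -0.0035, 0.002], [0.93, 0.49, -0.0], 0.03], [[0.0021, -0.004, 0.0022], [1.1, 0.58, 0.0], 0.03], [[0.0022, -0.0041, 0.0022], [1.1, 0.58, 0.0], 0.03], [[0.0019, -0.0035, 0.0018], [0.93, 0.49, -0.0], 0.03], [[0.0012, -0.0024, 0.0011], [0.62, 0.33, 0.0], 0.03], [[0.0004, -0.0008, 0.0004], [0.22, 0.12, 0.0], 0.03]]
[[[0.0005, 0.0002, 0.0], [-0.0, -0.0, -0.32], 0.03], [[0.0013, 0.0007, 0.0], [-0.0, -0.0, -0.93], 0.03], [[0.0021, 0.001, 0.0], [0.0, 0.0, -1.52], 0.03], [[0.003, 0.0013, 0.0], [-0.0, 0.0, -2.04], 0.03], [[0.0036, 0.0015, 0.0], [0.0, 0.0, -2.49], 0.03], [[0.0042, 0.0014, 0.0], [0.0, -0.0, -2.84], 0.03], [[0.0047, 0.0014, 0.0], [0.0, 0.0, -3.08], 0.03], [[0.0049, 0.0011, 0.0], [-0.0, 0.0, -3.2], 0.03]]
[[[0.0049, 0.0008, 0.0], [0.0, 0.0, -3.2], 0.03], [[0.0048, 0.0006, 0.0], [0.0, -0.0, -3.08], 0.03], [[0.0045, 0.0003, 0.0], [0.0, 0.0, -2.84], 0.03], [[0.0039, 0.0001, 0.0], [-0.0, 0.0, -2.49], 0.03], [[0.0032, -0.0001, 0.0], [0.0, 0.0, -2.04], 0.03], [[0.0024, -0.0001, 0.0], [-0.0, 0.0, -1.52], 0.03], [[0.0014, -0.0001, 0.0], [0.0, -0.0, -0.93], 0.03], [[0.0005, -0.0001, 0.0], [0.0, 0.0, -0.32], 0.03]]
[[[0.0001, 0.001, -0.0004], [-0.25, 0.02, -0.0], 0.03], [[0.0002, 0.0026, -0.0011], [-0.7, 0.06, 0.0], 0.03], [[0.0004, 0.004, -0.0018], [-1.05, 0.09, -0.0], 0.03], [[0.0004, 0.0046, -0.0022], [-1.24, 0.11, 0.0], 0.03], [[0.0004, 0.0046, -0.0022], [-1.24, 0.11, 0.0], 0.03], [[0.0003, 0.0038, -0.002], [-1.05, 0.09, -0.0], 0.03], [[0.0002, 0.0026, -0.0014], [-0.7, 0.06, -0.0], 0.03], [[0.0001, 0.0008, -0.0005], [-0.25, 0.02, 0.0], 0.03]]
[0.60683865 0.13601915 0.2065    ]
[0.67005319 0.14876543 0.2065    ]
```

>>> servo_tool:
  commands:
    - [[0.0004,-0.0008,0.0005],[0.22,0.12,0.0],0.03]
    - [[0.0012,-0.0022,0.0013],[0.62,0.33,0.0],0.03]
    - [[0.0018,-0.0035,0.0019],[0.93,0.49,0.0],0.03]
    - [[0.0021,-0.004,0.0021],[1.1,0.58,0.0],0.03]
    - [[0.0022,-0.0041,0.0021],[1.1,0.58,0.0],0.03]
    - [[0.0019,-0.0035,0.0018],[0.93,0.49,0.0],0.03]
    - [[0.0012,-0.0024,0.0011],[0.62,0.33,0.0],0.03]
    - [[0.0004,-0.0008,0.0004],[0.22,0.12,0.0],0.03]

```text
time: 12.6
tcp_pos: [0.6188, 0.1143, 0.2181]
tcp_rot: [-1.573, -2.603, -0.092]
force: [-3.4, 3.2, 6.4]
gripper_width: 0.0525
```

```bash
python3 snap.py 8 scene; python3 - <<'E'
import cv2
im=cv2.imread("pics/scene8.png")[170:290,230:390];cv2.imwrite("pics/z8.png",cv2.resize(im,None,fx=5,fy=5,interpolation=cv2.INTER_CUBIC))
E
```

```text
12.6 [0.61882508 0.11426526 0.21808783] [-1.57311871 -2.60285469 -0.09183668] [-3.38098633  3.20339595  6.4228135 ] [ 0.57881112  0.9128412  -0.0432739 ] 0.05254500542281123 [ 2.94811760e-01  5.40240019e-01 -7.34663057e-01  1.62066973e+00
  2.62553596e-01  1.12947590e+00  9.45906955e-04]
```

View pics/z8.png

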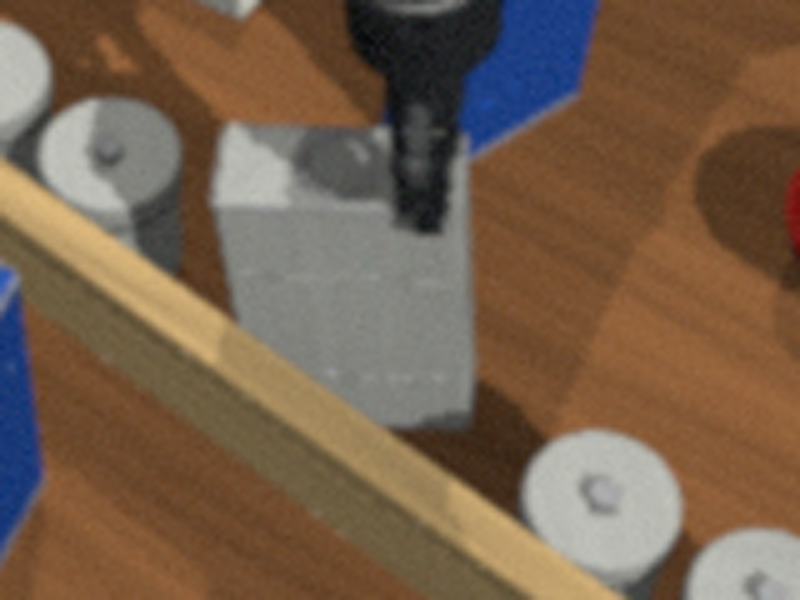

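Tipped onto its right foot and pressing lightly (6 N). Now swing the left end in.

>>> servo_tool:
  commands:
    - [[0.0005,0.0002,0.0],[0,0,-0.32],0.03]
    - [[0.0013,0.0007,0.0],[0,0,-0.93],0.03]
    - [[0.0021,0.001,0.0],[0.0,0.0,-1.52],0.03]
    - [[0.003,0.0013,0.0],[0,0.0,-2.04],0.03]
    - [[0.0036,0.0015,0.0],[0.0,0.0,-2.49],0.03]
    - [[0.0042,0.0014,-0.0002],[0.0,0,-2.84],0.03]
    - [[0.0047,0.0014,-0.0002],[0.0,0.0,-3.08],0.03]
    - [[0.0049,0.0011,0.0],[0,0.0,-3.2],0.03]

```text
time: 13.45
tcp_pos: [0.6434, 0.1232, 0.2174]
tcp_rot: [-1.936, -2.358, -0.112]
force: [-0.9, 2.7, 4.3]
gripper_width: 0.0522
```

>>> servo_tool:
  commands:
    - [[0.0049,0.0008,0.0],[0.0,0.0,-3.2],0.03]
    - [[0.0048,0.0006,0.0],[0.0,0,-3.08],0.03]
    - [[0.0045,0.0003,0.0],[0.0,0.0,-2.84],0.03]
    - [[0.0039,0.0001,0.0],[0,0.0,-2.49],0.03]
    - [[0.0032,-0.0001,0.0],[0.0,0.0,-2.04],0.03]
    - [[0.0024,-0.0001,0.0],[0,0.0,-1.52],0.03]
    - [[0.0014,-0.0001,0.0],[0.0,0,-0.93],0.03]
    - [[0.0005,-0.0001,0.0],[0.0,0.0,-0.32],0.03]

```text
time: 14.25
tcp_pos: [0.669, 0.1244, 0.2171]
tcp_rot: [-2.26, -2.068, -0.13]
force: [0.4, 1.9, 3.3]
gripper_width: 0.0524
```

```bash
python3 snap.py 9 scene wrist; python3 - <<'E'
import cv2
im=cv2.imread("pics/scene9.png")[170:290,230:390];cv2.imwrite("pics/z9.png",cv2.resize(im,None,fx=5,fy=5,interpolation=cv2.INTER_CUBIC))
E
```

```text
14.25 [0.66902328 0.12435124 0.21710153] [-2.25952184 -2.06756865 -0.13003662] [0.36291553 1.88957769 3.26952983] [ 0.19536313 -0.44720278  0.16249972] 0.052376736180330244 [ 0.17853017  0.55339375 -0.58612159  1.55184335  0.21774367  1.07576341
 -0.51728611]
```

View pics/z9.png

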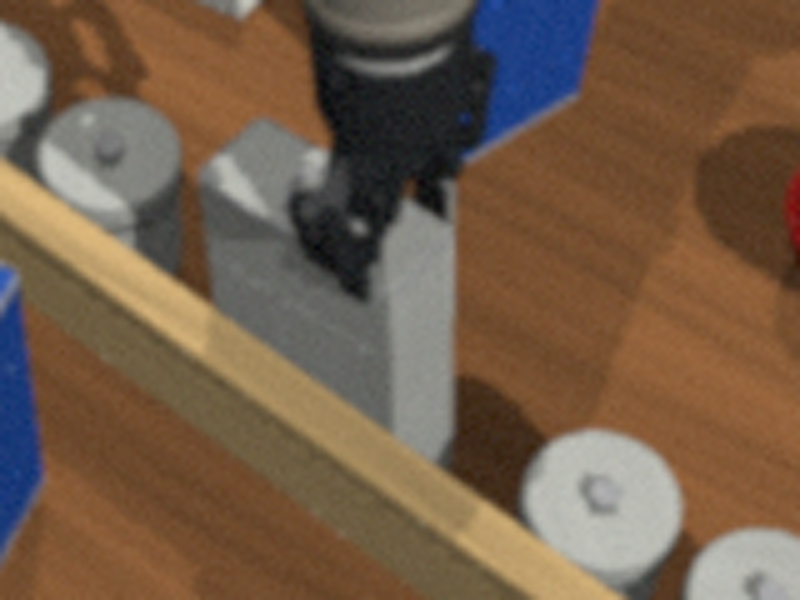

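View pics/wrist9.png

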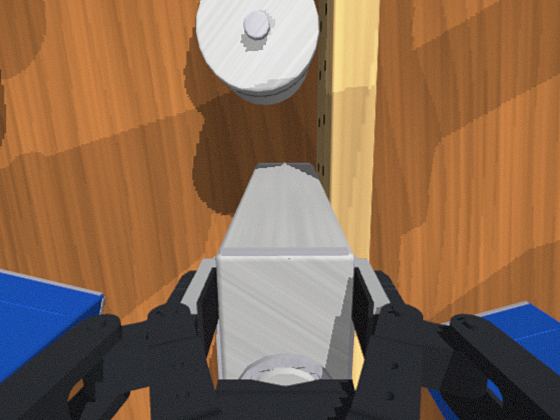

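>>> servo_tool:
  commands:
    - [[0.0001,0.001,-0.0004],[-0.25,0.02,0],0.03]
    - [[0.0002,0.0026,-0.0011],[-0.7,0.06,0.0],0.03]
    - [[0.0004,0.004,-0.0018],[-1.05,0.09,0],0.03]
    - [[0.0004,0.0046,-0.0022],[-1.24,0.11,0.0],0.03]
    - [[0.0004,0.0046,-0.0021],[-1.24,0.11,0.0],0.03]
    - [[0.0003,0.0038,-0.0019],[-1.05,0.09,0],0.03]
    - [[0.0002,0.0026,-0.0012],[-0.7,0.06,0],0.03]
    - [[0.0001,0.0008,-0.0004],[-0.25,0.02,0.0],0.03]

```text
time: 15.15
tcp_pos: [0.6707, 0.1479, 0.2065]
tcp_rot: [2.316, 2.119, -0.003]
force: [0.2, -2.9, 11.6]
gripper_width: 0.0525
```

```bash
python3 snap.py 10 scene wrist; python3 - <<'E'
import cv2
im=cv2.imread("pics/scene10.png")[170:290,230:390];cv2.imwrite("pics/z10.png",cv2.resize(im,None,fx=5,fy=5,interpolation=cv2.INTER_CUBIC))
E
```

```text
15.15 [0.67066305 0.14791718 0.20648662] [ 2.31605534  2.11862523 -0.00340471] [ 0.20826428 -2.90153126 11.60279276] [-0.69407632 -0.35552872  0.05459154] 0.05250242493815176 [ 0.05026762  0.57635658 -0.53435514  1.52080834  0.31527126  1.13176557
 -0.6373998 ]
```

View pics/wrist10.png

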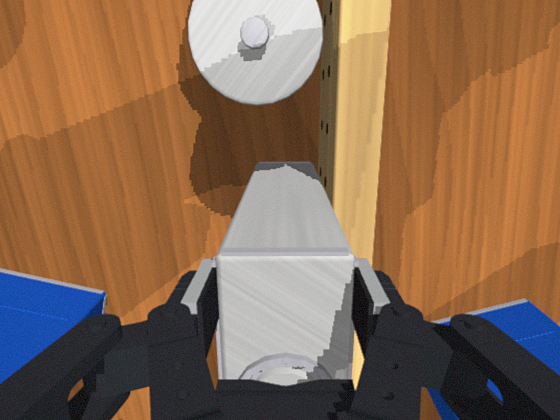

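>>> servo_tool:
  commands:
    - [[0,0,0],[0,0,0],0.03]
    - [[0,0,0],[0,0,0],0.055]
    - [[0,0,0],[0,0,0],0.065]
    - [[0,0,0],[0,0,0],0.075]
    - [[0,0,0],[0,0,0],0.085]
    - [[0,0,0],[0,0,0],0.085]
    - [[0,0,0],[0,0,0],0.085]
    - [[0,0,0.01],[0,0,0],0.085]

```text
time: 16.05
tcp_pos: [0.6693, 0.1482, 0.2144]
tcp_rot: [-2.316, -2.121, 0.005]
force: [0.2, -0.1, -0.5]
gripper_width: 0.0847
```

>>> servo_tool:
  commands:
    - [[0,0,0.015],[0,0,0],0.085]
    - [[0,0,0.02],[0,0,0],0.085]
    - [[0,0,0.02],[0,0,0],0.085]
    - [[0,0,0.02],[0,0,0],0.085]
    - [[0,-0.02,0.02],[0,0,0],0.085]
    - [[0,-0.03,0.02],[0,0,0],0.085]
    - [[0,-0.03,0.01],[0,0,0],0.085]
    - [[0,0,0],[0,0,0],0.085]

```text
time: 16.85
tcp_pos: [0.672, 0.0627, 0.3444]
tcp_rot: [2.321, 2.109, 0.003]
force: [0.6, 0.1, -0.3]
gripper_width: 0.0849
```

```bash
python3 snap.py 11 scene wrist top; python3 - <<'E'
import cv2
im=cv2.imread("pics/scene11.png")[170:290,230:390];cv2.imwrite("pics/z11.png",cv2.resize(im,None,fx=5,fy=5,interpolation=cv2.INTER_CUBIC))
E
```

```text
16.85 [0.6720379  0.06270216 0.34443241] [2.32110896 2.10872341 0.00300945] [ 0.5884767   0.06623857 -0.27206929] [-0.00064024 -0.02432159 -0.00654911] 0.08491400274609064 [ 0.17943828  0.45534169 -0.54269976  1.38726587  0.2389032   1.35912384
 -0.46296203]
```

View pics/wrist11.png

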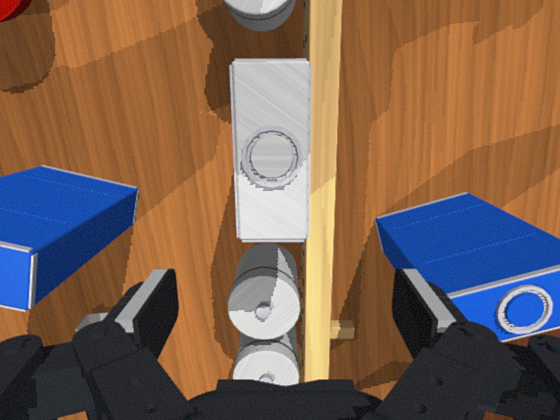

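View pics/z11.png

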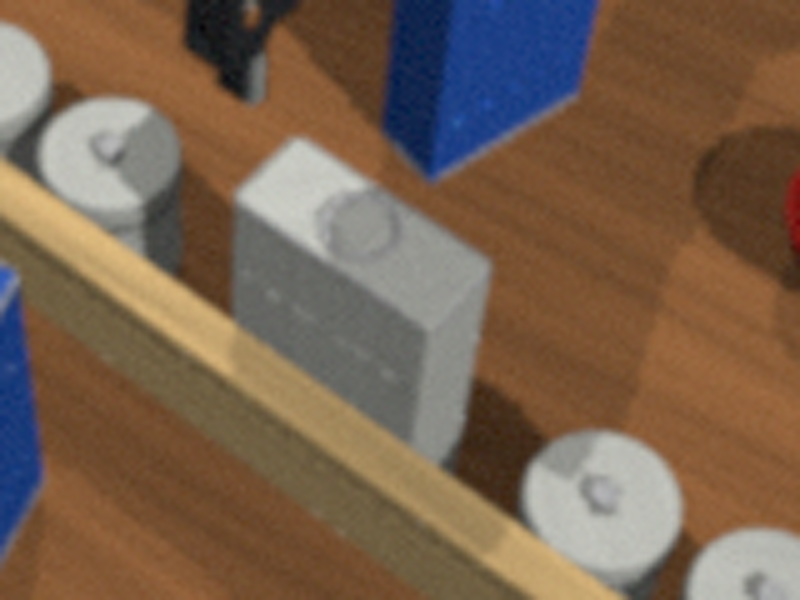

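```bash
python3 - <<'E'
from mw import *
o,d,c,P=meas("v11.pkl",0,[(230.5,60),(310.5,60),(236.5,241.5),(304,241.5)])
im=c["img"][0:380,220:350,::-1];cv2.imwrite("pics/zw11.png",cv2.resize(im,None,fx=4,fy=1.5,interpolation=cv2.INTER_CUBIC))
S=d["scene"];s=lambda x,y:((x+.5)/5-.5+230,(y+.5)/5-.5+170)
n=np.array([.9962,-.0863,0]);t=np.array([.0863,.9962,0])
Q={}
for nm,a,q in(("lb",(425,332),P[1]),("lf",(492,265),P[0]),("rb",(235,196),P[3]),("rf",(297,136),P[2])):
    Q[nm]=onz(S,s(*a),.22);print(nm,q,Q[nm],"n",n@q,n@Q[nm])
C=sum(Q.values())/4;v=Q["lb"]+Q["lf"]-Q["rb"]-Q["rf"];print(C,n@C,t@C,np.degrees(np.arctan2(-v[0],v[1])))
T=d["top"];im=T["img"][140:240,80:380,::-1];cv2.imwrite("pics/zt11.png",cv2.resize(im,None,fx=2.66,fy=2.66,interpolation=cv2.INTER_CUBIC))
# compare scenes before/after for disturbed things
o0,d0=pickle.load(open("v0.pkl","rb"))
for k in("scene","top"):
    df=cv2.absdiff(d0[k]["img"],d[k]["img"]).max(2);cv2.imwrite(f"pics/df_{k}.png",np.minimum(df*2,255).astype(np.uint8))
E
```

```text
ctr [0.6649 0.0954 0.22  ] w,d 0.13125442150102465 0.053160188949775256 yaw -6.244203143646708 -5.559479528527879 n,t 0.6541220522899516 0.15237540689570125
lb [0.6989 0.158  0.22  ] [0.701  0.1598 0.22  ] n 0.6825698738108018 0.6845502789778468
lf [0.6452 0.1632 0.22  ] [0.6468 0.1665 0.22  ] n 0.6286359838190095 0.629921406877417
rb [0.6838 0.0276 0.22  ] [0.6863 0.034  0.22  ] n 0.6788277586700379 0.6807818254390813
rf [0.6317 0.0327 0.22  ] [0.6347 0.0385 0.22  ] n 0.6264545928599572 0.6289330111562166
[0.6672 0.0997 0.22  ] 0.6560466306126402 0.15690968409067566 -6.018980856948487
```

View pics/zw11.png

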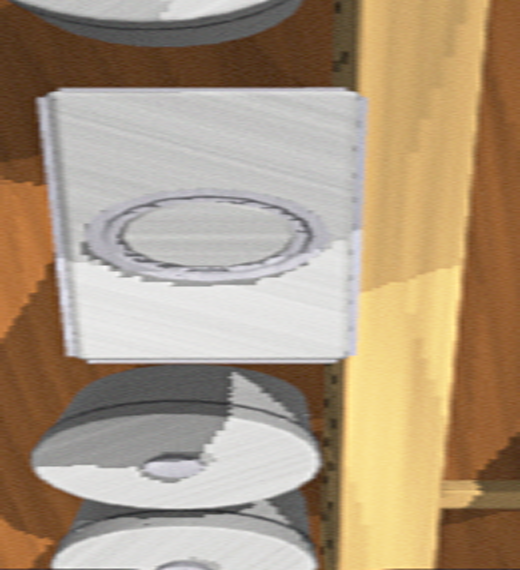

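View pics/zt11.png

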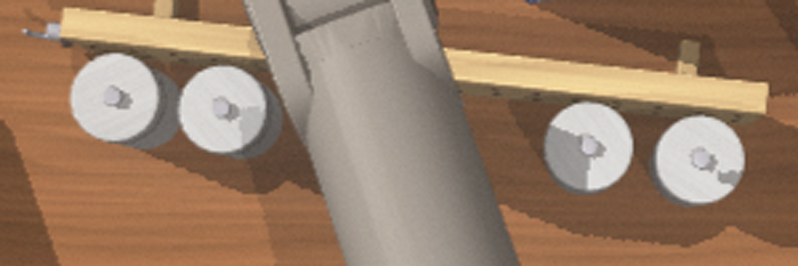

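View pics/df_scene.png

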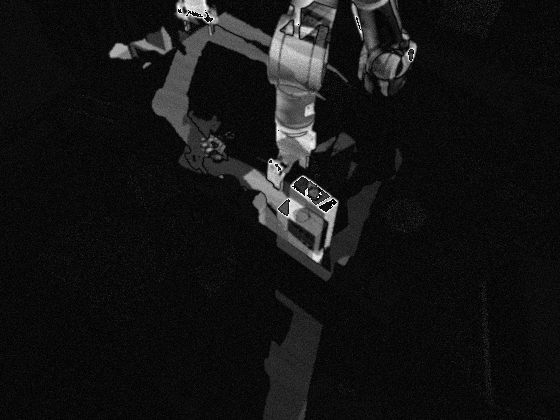

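>>> servo_tool:
  commands:
    - [[-0.005,-0.02,0.01],[0,0,0],0.085]
    - [[-0.015,-0.03,0.01],[0,0,0],0.085]
    - [[-0.015,-0.035,0.01],[0,0,0],0.085]
    - [[-0.015,-0.035,0],[0,0,0],0.085]
    - [[-0.015,-0.035,0],[0,0,0],0.085]
    - [[-0.015,-0.035,0],[0,0,0],0.085]
    - [[-0.015,-0.035,0],[0,0,0],0.085]
    - [[-0.015,-0.035,0],[0,0,0],0.085]

```text
time: 17.8
tcp_pos: [0.5598, -0.1908, 0.3707]
tcp_rot: [-2.314, -2.124, -0.0]
force: [0.5, -0.1, -0.2]
gripper_width: 0.085
```

>>> servo_tool:
  commands:
    - [[-0.015,-0.035,0],[0,0,0],0.085]
    - [[-0.015,-0.035,0],[0,0,0],0.085]
    - [[-0.015,-0.035,0],[0,0,0],0.085]
    - [[-0.01,-0.035,0],[0,0,0],0.085]
    - [[-0.01,-0.02,0],[0,0,0],0.085]
    - [[0,-0.01,0],[0,0,0],0.085]
    - [[0,0,0],[0,0,0],0.085]
    - [[0,0,0],[0,0,0],0.085]

```text
time: 18.6
tcp_pos: [0.4967, -0.3591, 0.3705]
tcp_rot: [-2.313, -2.125, -0.002]
force: [0.3, 0.8, 0.2]
gripper_width: 0.0853
```

```bash
python3 snap.py 12 scene top; python3 - <<'E'
import pickle,cv2
o,d=pickle.load(open("v12.pkl","rb"))
im=d["top"]["img"][145:220,185:285,::-1]
cv2.imwrite("pics/zt12.png",cv2.resize(im,None,fx=8,fy=8,interpolation=cv2.INTER_CUBIC))
E
```

```text
18.6 [ 0.49667281 -0.35909924  0.37054384] [-2.31322184e+00 -2.12461647e+00 -1.50734041e-03] [0.27822054 0.84152153 0.17215502] [-0.0277246  -0.01261599  0.02549494] 0.08531020142953777 [ 0.82399035  0.31013331 -0.391833    1.50676526  0.11857251  1.34872141
  0.33789249]
```

View pics/zt12.png

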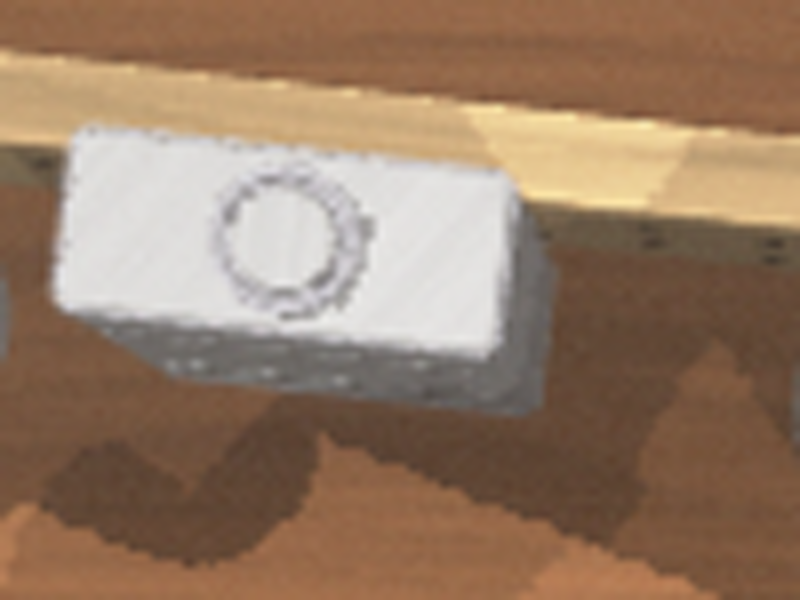

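View pics/scene12.png

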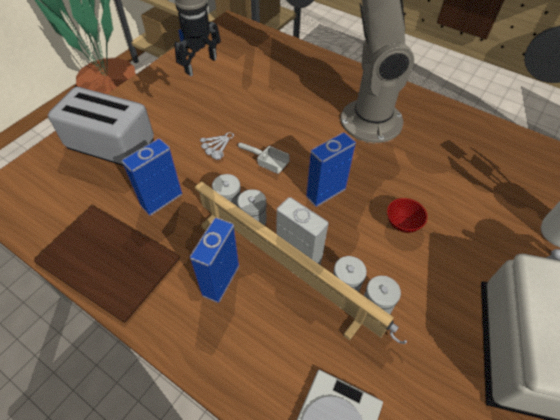

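```bash
python3 - <<'E'
import pickle
from h import *
np.set_printoptions(precision=4,suppress=True)
o,d=pickle.load(open("v12.pkl","rb"));T=d["top"]
t=lambda x,y:((x+.5)/8-.5+185,(y+.5)/8-.5+145)
n=np.array([.9962,-.0863,0]);tt=np.array([.0863,.9962,0])
A=[onz(T,t(*p),.22) for p in((73,126),(55,303),(517,171),(494,356))]
C=sum(A)/4;v=A[0]+A[1]-A[2]-A[3];print(A,C,n@C,tt@C,"yaw",np.degrees(np.arctan2(-v[0],v[1])),"back n",n@A[0],n@A[2])
B=[onz(T,t(*p),0) for p in((180,381),(540,415))];v=B[0]-B[1];print("bottom front",B,n@B[0],n@B[1],np.degrees(np.arctan2(-v[0],v[1])))
E
```

```text
[array([0.6991, 0.1614, 0.22  ]), array([0.6471, 0.1651, 0.22  ]), array([0.6885, 0.0314, 0.22  ]), array([0.6342, 0.0368, 0.22  ])] [0.6672 0.0987 0.22  ] 0.656136925601789 0.1559154683237873 yaw -5.193636427453353 back n 0.6824662306973466 0.683122820128834
bottom front [array([0.6438, 0.1594, 0.    ]), array([0.6347, 0.0355, 0.    ])] 0.6276470676433699 0.6292110086851345 -4.229799654005114
```

Back face is 6 to 7 mm from the upstand. The top-view yaw is −5.2°, against −5.0° for the upstand, and nothing else has moved. Handing in.

```bash
python3 -c "
from plant import robot
print(robot.finish_job())"
```

```text
the job is handed in; nothing more can be done
None
```

The flour tin is back in its gap, standing flat with its back about 6–7 mm from the upstand. The gripper has let go and the arm is clear. I handed the job in at about 18.7 s of the 48 s allowed.

**What I did:**
- **First swing:** I gripped the right end, tipped the tin about 7° onto its left foot and swung the right end in about 38°. Then I set it down and let go.
- **Second swing:** I gripped the left end, tipped it about 6.5° onto its right foot and swung the left end in about 33°. Then I set it down and let go.
- **Choice of end:** I started with the right end because it gave more side room, working out to about 50 mm on the left and 89 mm on the right. Starting with the left end would have left only about 38 mm on the tighter side.
- **Foot contact:** At every check, the tool was pressing the tin down (about 3–18 N), so the foot it turned on stayed on the counter.

**Last checks:**
- **Squareness:** The top view puts the tin at −5.2° against −5.0° for the upstand. The other readings disagreed slightly: about −4.2° from its lower front edge in the top view, and −5.6° to −6.2° from the wrist and scene views. So it is square to within about 1°.
- **Side position:** The tin sits about 15–20 mm left of the middle of the gap, depending on the view.
- **Other things:** The before-and-after scene pictures show only the tin, the arm and their shadows changed. The round tins, bowl, scoop and spoons show no movement.

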